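# Hang the lift-off door on the chocolate showcase and shut it

### The arm

A 6-joint arm with a two-finger parallel gripper is mounted at the origin on a cart in front of the work surface, level with it; the furniture and walls round the work are solid. World frame = base frame: x ahead of the robot, y to its left, z up, the work surface at z = 0. Lengths are in m, angles in degrees, forces in N, time in s.
With the tool pointing down it reaches from about 0.325 to 0.85 m from the base axis. Payload 15.5 kg.
Tool frame: the origin (TCP) lies at the very end of the fingers, on their centre line; the grasp point (between the pads) lies arm.grip_depth behind it (arm.grip_depth is the distance from the TCP to the grasp point, in m); z points along the fingers, y is the line along which they close (so a half turn about z gives the same grasp; the last joint's range is limited). The gripper opens to 91 mm and grips with 3 to 60 N. Pads are 32 mm wide; open, the fingers measure 118 mm over their backs; the gripper's body (76 mm by 178 mm) begins 60 mm behind the grasp point.
Start: joints at [-77.894, 28.281, 77.091, -0, 74.628, -5.472], TCP at [0.189, -0.596, 0.214] pointing down, gripper open.
Joint ranges: [-166.48, 166.48], [-47.26, 123.95], [12.59, 153.08], [-70.14, 250.14], [6.76, 159.57], [-176.63, 176.63]. Speed limits (degrees/s): [108.29, 108.29, 147.25, 172.46, 172.46, 172.46].

### API

Orientations are given as a 3x3 rotation matrix whose columns are the frame's x, y, z axes.
In Python, from rig import arm gives the robot as it stands. Calls block until the motion is done:
- arm.move_to(position, orientation): joint-space move of the TCP to a pose.
- arm.move_l(position, orientation=None, feed=0.15): straight line of the TCP; orientation=None keeps the orientation; feed is the mean speed in m/s.
- arm.move_joints(angles): joint-space move.
- arm.grip(opening): finger opening in m; the grip force is fixed at half the most; returns when the fingers have stopped.
- arm.sleep(seconds).
- arm.solve_ik(position, orientation): joint angles nearest the present ones, or None.
- arm.snapshot(name): name is "scene" or "top" or "wrist"; returns the picture (480x640x3 uint8, red, green, blue); there is no depth.
- arm.get_calibration(name): a dict with "intrinsics" (3x3 intrinsics, pixels), "cam_to_world" (4x4, takes a point from camera to world coordinates). Camera axes: x right, y down, z forward; pixel columns grow to the right and rows downward; lengths in m; the calibration is good to about 2 mm. A picture is of the moment at which its call begins: read the wrist's pose just before it. get_calibration takes no time and is no camera call; for the wrist camera it gives the pose at the moment of the call.
A pose or a line that the arm cannot do raises arm.Unreachable and nothing moves.
- arm.sign_off(): hands the job in; it is judged then, once.
Readings, each from a call of its own:
- arm.current_t(): time.
- arm.current_joint_positions(): joint angles.
- arm.current_dq(): joint speeds.
- arm.current_tau(): joint torques, N m.
- arm.current_ee_pos(): TCP position.
- arm.current_tool_rot(): TCP orientation.
- arm.current_force(): force on the tool from outside, world axes, zero at the start.
- arm.current_torque(): the same for the moment, N m.
- arm.current_width(): finger opening in m.
- arm.current_grasp_force(): force on a finger pad.
Only numpy, scipy, OpenCV 4.12 (cv2) and the standard library are available. Lean on these libraries where they do the work, as an engineer would, in place of code of your own. Each camera call takes 0.05 s, during which the arm holds its last target. There are 200 camera calls.

### The job

Hang the little lift-off door back on the chocolate showcase: take it out of its slotted stand, hold it upright and standing open, roughly square to the front of the case, and lower its two hinge sleeves together onto the two hinge pins until both sit fully down. The hinge has been readjusted, so the pins are a few millimetres from their usual place: feel for them lightly and never force, drop or slam the door. Then let go, swing the door shut until it lies against its rubber stops, and leave it hanging there without disturbing the other things on the table.

Things in the scene. Friction and masses are not known exactly. Their poses are not given: they have to be found in the camera images.
- showcase: Fixed pale wooden counter case with chocolates in it, 110 deep (x) x 140 wide (y) x 160 high. Origin: centre of its underside on the table, z up. Its open front is the face x = -55 mm, looking to -x. At the left (+y) front corner a steel hinge post, 20 to 150 mm high, 24 to 36 mm behind (+x of) the pin axis, carries two upright brass pins, one above the other.
- seat_low (a point): Point fixed on the showcase (x -69, y 82, z 28 mm; same axes): where the lower pin usually meets its shoulder, a 16 mm steel disc with an arm to the post at its +x side. Both pins are 8 mm thick, flat-tipped (last 1.5 mm 6 mm thick), vertical, 18 mm tall. The real pin axis is off from this point by up to 4.5 mm in x and up to 4.5 mm in y, both pins alike; no listed pose shows it.
- seat_high (a point): The same for the upper pin: 88 mm above seat_low, 116 mm above the table, pin tip at 134 mm; same sideways error as the lower pin. The lower sleeve cannot pass down over the upper pin: bring the door in from the front (-x) with its lower edge 40 to 60 mm above the table, then lower it.
- stop_high (a point): Tip of the upper of two rubber stops (10 mm across, 8 mm proud of the front; y = -64 mm, 45 and 135 mm high). The shut door's inner face lies against them, its panel's mid-plane 14 mm in front of the case's front.
- door: Loose door, 0.11 to 0.21 kg: pale wooden frame, clear pane, 12 mm thick (x), 140 high (z). Origin: on the sleeves' axis, level with the panel's lower edge; z up. Panel in the plane x = 0 from y = -11 to -151 mm. The top rail (z 110 to 140 mm) can be pinched from above. Outer face -x, with a brass knob (22 mm out, y -141, z 75 mm). Shut, its axes are parallel to the showcase's; open by angle a, turned by -a about z.
- sleeve_low (a point): Centre of the lower end of the door's lower hinge sleeve (door frame 0, 0, 8 mm). Both sleeves are brass tubes open at both ends, bore 10.6 mm (1.3 mm clearance round the pin), about 17 mm outside, 22 mm long. Hung and fully down, this end rests on the lower shoulder.
- sleeve_high (a point): Centre of the lower end of the upper sleeve (door frame 0, 0, 96 mm); rests on the upper shoulder when hung. The hung door turns easily, stays where it is left, and its free edge sags by up to 5 mm.
- door_edge (a point): Top of the door panel's free upright edge (door frame 0, -151, 140 mm).
- door_stand: Fixed dark wooden stand, 130 (x) x 80 (y) x 38 mm high, origin centre of its underside. A slot along x, 14.4 mm wide, floor 8 mm and rails 38 mm above the table, holds the door upright: the panel runs along the stand's x, sleeves at the +x end, origin at about x = +81 mm. Lift straight up by more than 35 mm to clear it.
- tin: Round green cocoa tin, 68 mm across, 91 high, to be left alone. Origin: centre of underside.
- gift: Wrapped purple gift box, 64 x 64 x 56 mm, to be left alone. Origin: centre of underside.
- tape: Roll of tape lying flat, 77 mm across, 19 high, to be left alone. Origin: centre of underside.
- bowl: White porcelain bowl, 150 mm across, 83 high, to be left alone. Origin: centre of underside.
- stamp: Wooden stamp, 30 x 50 x 68 mm, to be left alone. Origin: centre of underside.
- slab: Flat piece of seed brittle, 71 x 97 x 17 mm, to be left alone. Origin: centre of underside.
- brass_scoop: Brass scoop, 52 x 177 x 27 mm, to be left alone. Origin: centre of underside.

How it is judged:
By the outcome, as a careful person would: the job done as asked, in the order asked, and still so for the second after the job is handed in, with the robot touching nothing.
It also fails if it takes over 72 s, if anything falls off the work surface, if the arm or the gripper's body presses on something with over 40 N, if the wrist force passes 120 N, or if a joint passes its speed limit or range.

## Working session

There is one attempt and no reset: what is moved stays moved. The work goes in short steps, each a Python script; the robot and the scene stay as the last script left them, time stands still between calls to the robot, and variables do not carry over. Pictures are saved under pics/ and viewed, at most 10 in all, crops included, and the job is handed in when it is done.

```bash
ls; mkdir -p pics
python3 - <<'E'
from rig import arm
import cv2,numpy as np
for n in ["scene","top"]:
    im=arm.snapshot(n); cv2.imwrite(f"pics/{n}.png",im[:,:,::-1])
    c=arm.get_calibration(n); print(n,np.round(c["intrinsics"],1).tolist(),np.round(c["cam_to_world"],4).tolist())
c=arm.get_calibration("wrist"); print(np.round(c["intrinsics"],1).tolist(),np.round(c["cam_to_world"],4).tolist())
print(arm.grip_depth,arm.current_t(),np.round(arm.current_tool_rot(),3).tolist())
E
```

```text
pics
scene [[498.2, 0.0, 320.6], [0.0, 498.2, 243.1], [0.0, 0.0, 1.0]] [[-0.714, -0.5169, 0.4723, 0.039], [-0.6999, 0.545, -0.4616, 0.5244], [-0.0188, -0.6602, -0.7509, 0.9625], [0.0, 0.0, 0.0, 1.0]]
top [[447.2, 0.0, 323.8], [0.0, 447.2, 240.0], [0.0, 0.0, 1.0]] [[0.0163, -0.9971, 0.0737, 0.473], [-0.9997, -0.0149, 0.0196, 0.0031], [-0.0184, -0.074, -0.9971, 1.1856], [0.0, 0.0, 0.0, 1.0]]
[[353.1, 0.0, 318.3], [0.0, 353.1, 246.0], [0.0, 0.0, 1.0]] [[0.3018, -0.9119, -0.2782, 0.2667], [-0.9534, -0.2888, -0.0878, -0.571], [-0.0003, 0.2917, -0.9565, 0.384], [0.0, 0.0, 0.0, 1.0]]
0.0188 0.1 [[0.953, 0.302, -0.0], [0.302, -0.953, 0.001], [0.0, -0.001, -1.0]]
```

View pics/scene.png

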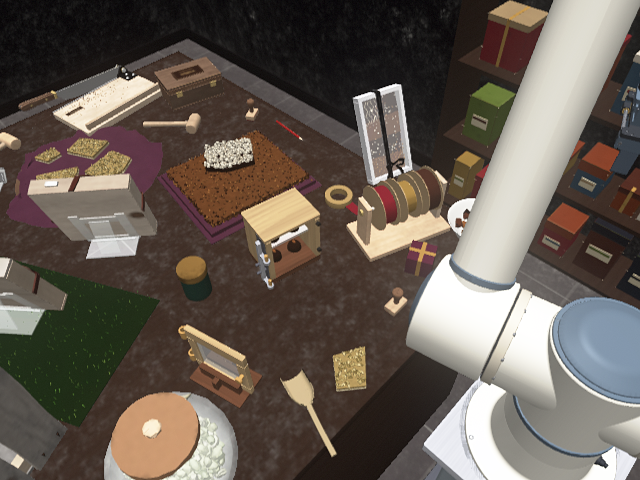

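View pics/top.png

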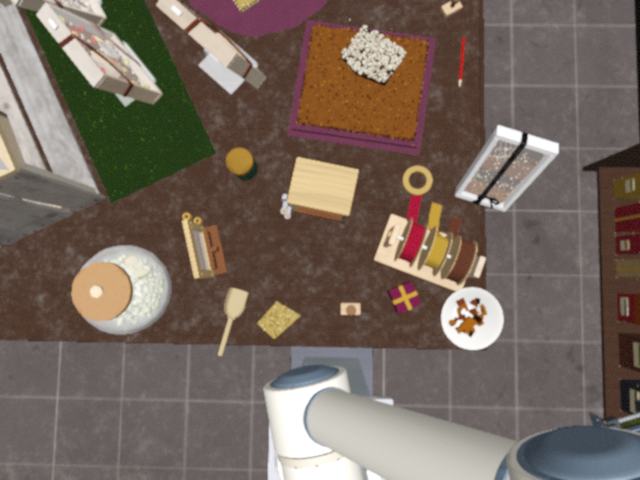

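The top view shows the showcase at about (323,187) with hinge pins near (286,205). The door stands in its stand around (203,248), sleeves at about (187,217) and (197,221). Next I'll get rough positions and closer wrist looks.

```bash
cat > h.py <<'E'
from rig import arm
import cv2,numpy as np
def ray(c,uv,z):
    K=np.array(c["intrinsics"]);T=np.array(c["cam_to_world"])
    d=T[:3,:3]@np.linalg.solve(K,[uv[0],uv[1],1.]); o=T[:3,3]
    return o+d*(z-o[2])/d[2]
def proj(c,p):
    K=np.array(c["intrinsics"]);T=np.array(c["cam_to_world"])
    q=K@(T[:3,:3].T@(np.asarray(p)-T[:3,3])); return q[:2]/q[2]
def down(yaw): # tool x axis at yaw (deg), pointing down
    a=np.radians(yaw);c,s=np.cos(a),np.sin(a)
    return np.array([[c,s,0],[s,-c,0],[0,0,-1.]])
def snap(n,f):
    c=arm.get_calibration(n); im=arm.snapshot(n); cv2.imwrite("pics/"+f,im[:,:,::-1]); return im,c
E
python3 - <<'E'
from h import *
c=arm.get_calibration("top")
im=cv2.imread("pics/top.png")
hsv=cv2.cvtColor(im,cv2.COLOR_BGR2HSV); print(hsv[185,325],hsv[250,192])
m=cv2.inRange(hsv,(10,40,150),(30,160,255)); m[:, :280]=0; m[:,362:]=0; m[:150]=0;m[225:]=0
m=cv2.morphologyEx(m,cv2.MORPH_OPEN,np.ones((5,5)))
k=max(cv2.findContours(m,0,2)[0],key=cv2.contourArea)
r=cv2.minAreaRect(k); b=cv2.boxPoints(r); print(r)
P=np.array([ray(c,p,.16) for p in b]); print(P.round(4).tolist(), P.mean(0))
for uv,z in [((286,198),.134),((186,217),.128),((197,221),.04),((207,277),.148),((196,277),.148)]: print(uv,ray(c,uv,z).round(4))
E
```

```text
[ 20  84 232] [ 20  85 228]
((322.3028259277344, 186.14642333984375), (64.69429016113281, 48.6226921081543), 11.768289566040039)
[[0.6327, 0.113, 0.16], [0.7451, 0.0924, 0.16], [0.7156, -0.0557, 0.16], [0.604, -0.034, 0.16]] [0.67435242 0.02892035 0.16      ]
(286, 198) [0.6496 0.1153 0.134 ]
(186, 217) [0.6015 0.3548 0.128 ]
(197, 221) [0.6022 0.355  0.04  ]
(207, 277) [0.4594 0.2936 0.148 ]
(196, 277) [0.459  0.3193 0.148 ]
```

Run:
```python
from h import *
arm.move_to([.56,.10,.30],down(-11)); im,c=snap("wrist","w1.png")
ax=np.array([.602,.355]); d=np.array([np.cos(np.radians(17)),np.sin(np.radians(17))]); p=ax-.081*d
arm.move_to([p[0],p[1],.26],down(17)); im2,c2=snap("wrist","w2.png")
np.save("c.npy",[c,c2],allow_pickle=True)
cv2.imwrite("pics/w12.png",np.hstack([im,im2])[:,:,::-1][::1,::1][:, :, :])
both=np.vstack([im[0:480],im2])[:,:,::-1]
print(arm.current_t(),arm.current_joint_positions(),arm.current_ee_pos(),np.array(c2["cam_to_world"]).round(3).tolist())
```

```text
3.9333 [ 2.66343066e+01  2.56688699e+01  7.41090495e+01 -2.52050575e-02
  8.01967713e+01  9.97769157e+01] [0.52529293 0.32994477 0.26037151] [[0.291, -0.915, -0.279, 0.603], [-0.957, -0.278, -0.086, 0.354], [0.001, 0.291, -0.957, 0.431], [0.0, 0.0, 0.0, 1.0]]
```

View pics/w1.png

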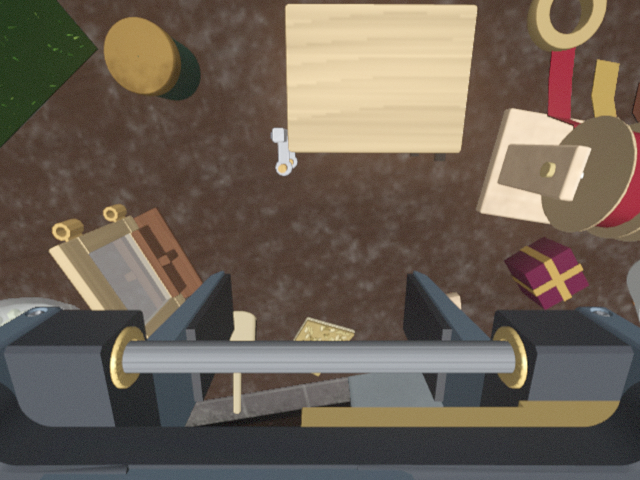

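View pics/w2.png

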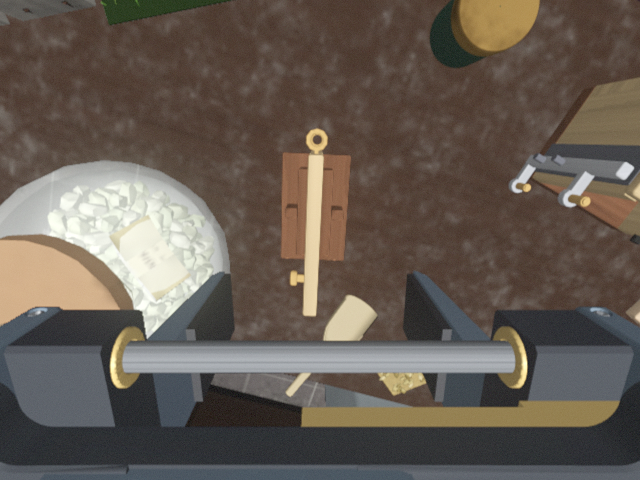

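w1 shows the case top at (288–475, 5–152) and the upper pin near (283,169). w2 shows the door rail running from (316,153) to (310,315), the upper sleeve at (317,140), the knob at (294,278), and pins at (525,187) and (582,201).

Run:
```python
from h import *
c,c2=np.load("c.npy",allow_pickle=True)
w1=cv2.imread("pics/w1.png");w2=cv2.imread("pics/w2.png")
def mask(im,lo,hi,x0,x1,y0,y1):
    m=cv2.inRange(cv2.cvtColor(im,cv2.COLOR_BGR2HSV),lo,hi);o=m*0;o[y0:y1,x0:x1]=m[y0:y1,x0:x1];return o
def big(m): return max(cv2.findContours(m,cv2.RETR_EXTERNAL,2)[0],key=cv2.contourArea)
# case top
r=cv2.minAreaRect(big(mask(w1,(10,30,140),(30,170,255),270,490,0,165)));b=cv2.boxPoints(r);print("case",b.round(1).tolist())
P=np.array([ray(c,p,.16) for p in b]);print(P.round(4).tolist(),P.mean(0).round(4))
# rail
r=cv2.minAreaRect(big(mask(w2,(10,30,140),(30,170,255),300,326,158,325)));b=cv2.boxPoints(r);print("rail",b.round(1).tolist())
P=np.array([ray(c2,p,.148) for p in b]);print(P.round(4).tolist(),P.mean(0).round(4))
print("sleeve",ray(c2,(316.5,140),.126))
# pin tips: brass in w1
for im,x0,x1,y0,y1 in[(w1,270,300,155,182),(w2,515,535,175,197),(w2,570,595,190,212)]:
    m=mask(im,(10,90,90),(30,255,255),x0,x1,y0,y1);k=big(m);print("pin",cv2.boundingRect(k),np.array(cv2.minEnclosingCircle(k)[0]))
def tri(ca,a,cb,b):
    o=[];D=[]
    for q,uv in((ca,a),(cb,b)):
        T=np.array(q["cam_to_world"]);d=T[:3,:3]@np.linalg.solve(np.array(q["intrinsics"]),[*uv,1.]);o.append(T[:3,3]);D.append(d)
    s=np.linalg.lstsq(np.c_[D[0],-D[1]],o[1]-o[0],rcond=None)[0]; return o[0]+s[0]*D[0],o[1]+s[1]*D[1]
print("lid",tri(arm.get_calibration("top"),(96,292),arm.get_calibration("scene"),(151,428)))
ct=cv2.resize(w1[140:190,255:315],None,fx=6,fy=6,interpolation=2);ct2=cv2.resize(w2[160:220,505:605],None,fx=4,fy=5)
cv2.imwrite("pics/pins.png",np.hstack([ct,ct2]))
```

```text
case [[285.0, 4.0], [477.0, 4.0], [477.0, 152.0], [285.0, 152.0]]
[[0.7412, 0.0891, 0.16], [0.7133, -0.0543, 0.16], [0.6037, -0.0474, 0.16], [0.635, 0.1128, 0.16]] [0.6733 0.025  0.16  ]
rail [[300.0, 158.0], [325.0, 158.0], [325.0, 316.0], [300.0, 316.0]]
[[0.5853, 0.3631, 0.148], [0.591, 0.3445, 0.148], [0.4602, 0.304, 0.148], [0.4538, 0.3254, 0.148]] [0.5226 0.3343 0.148 ]
sleeve [0.60176677 0.35478947 0.126     ]
pin (279, 164, 8, 8) [282.31817627 167.68182373]
pin (516, 183, 16, 10) [523.56665039 186.5       ]
pin (570, 191, 25, 21) [583.25 201.5 ]
lid (array([0.42459823, 0.50785074, 0.23159026]), array([0.42545265, 0.50875054, 0.23202306]))
```

View pics/pins.png

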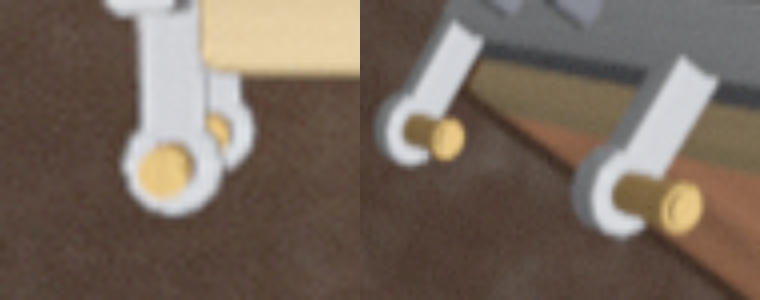

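The left crop puts the upper pin tip in w1 at about (282.5,168.3). The right crop gives w2 tips of (585.5,201.2) for the upper pin and (527,187.6) for the lower one.

Run:
```python
from h import *
c,c2=np.load("c.npy",allow_pickle=True)
print("pin",ray(c,(282.5,168.3),.134),ray(c2,(585.5,201.2),.134),ray(c2,(527,187.6),.046))
w2=cv2.imread("pics/w2.png");h=cv2.cvtColor(w2,cv2.COLOR_BGR2HSV)
m=cv2.inRange(h,(15,40,180),(30,170,255))
pts=[]
for v in range(160,312):
    if 272<=v<=284: continue
    x=np.where(m[v,296:330])[0]+296
    if len(x)>5: pts.append([(x.min()+x.max())/2,v,len(x)])
pts=np.array(pts);print(pts[::20])
W=np.array([ray(c2,p[:2],.148)[:2] for p in pts]);vx,vy,x0,y0=cv2.fitLine(W.astype(np.float32),cv2.DIST_HUBER,0,.01,.01).ravel()
print("rail yaw",np.degrees(np.arctan2(vy,vx)),x0,y0,W[0],W[-1])
```

```text
pin [0.62059886 0.12084184 0.134     ] [0.62047454 0.12236882 0.134     ] [0.62036987 0.12197302 0.046     ]
[[316.  160.   15. ]
 [315.  180.   15. ]
 [314.  200.   15. ]
 [313.5 220.   14. ]
 [312.5 240.   14. ]
 [311.5 260.   14. ]
 [310.  293.   13. ]]
rail yaw 14.3309555 0.53015643 0.33649036 [0.58746704 0.35079452] [0.46081529 0.31908922]
```

Run:
```python
from h import *
y=14.33
arm.move_to([.5233,.3348,.19],down(y)); arm.move_l([.5233,.3348,.114],feed=.1)
f0=np.array(arm.current_force()); arm.grip(.008); arm.sleep(.2)
print(arm.current_width(),arm.current_grasp_force(),f0,arm.current_force())
arm.move_l([.5233,.3348,.175],feed=.08); arm.sleep(.3)
print("lift",arm.current_force(),arm.current_torque(),arm.current_width(),arm.current_t())
pin=np.array([.6205,.1217]); d=np.array([np.cos(np.radians(-11)),np.sin(np.radians(-11))])
q=pin-.141*d
arm.move_to([q[0],q[1],.168],down(-11)); arm.sleep(.2)
im,c=snap("wrist","w3.png"); np.save("c3.npy",[c],allow_pickle=True)
print(arm.current_ee_pos(),arm.current_force(),arm.current_torque(),arm.current_t(),arm.current_width())
```

```text
0.011767855972329601 29.999755024909973 [ 0.31711987 -0.71764059 -0.00555756] [ 0.06269599  0.87846492 -1.23718938]
lift [ 0.03370844 -0.18014233 -2.00126966] [ 0.0011724  -0.03282854 -0.03357133] 0.011605354782785873 7.825
[0.48233739 0.14931085 0.16793168] [-0.03889829 -0.34384798 -2.77986008] [0.02921685 0.04713077 0.00031708] 8.8583 0.011497815141871384
```

View pics/w3.png

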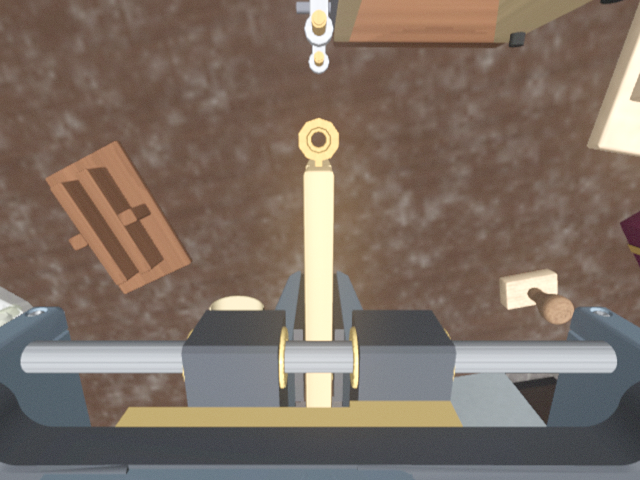

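w3 shows the door held cleanly, with the upper sleeve bore at (318.5,139.5) and the pins ahead at (319,20) and (318,60). Next I'll bring the sleeve over the pin and look down through the bore.

Run:
```python
from h import *
c,=np.load("c3.npy",allow_pickle=True)
s=ray(c,(318.5,139.5),.180); pu=ray(c,(319.5,20.5),.134); pl=ray(c,(319,59),.046)
print(s,pu,pl)
e=np.array(arm.current_ee_pos()); t=np.array([.6205,.1217]) ; dl=(t-s[:2]); print(dl)
R=down(-11)
arm.move_l([e[0]+dl[0],e[1]+dl[1],.157],R,feed=.08); arm.sleep(.3)
im,c=snap("wrist","w4.png"); np.save("c4.npy",[c],allow_pickle=True)
cv2.imwrite("pics/w4c.png",cv2.resize(im[100:180,275:365,::-1],None,fx=7,fy=7,interpolation=2))
print(arm.current_ee_pos(),arm.current_force(),arm.current_torque(),arm.current_t())
```

```text
[0.56233884 0.13317367 0.18      ] [0.61884969 0.12171208 0.134     ] [0.61835248 0.12186172 0.046     ]
[ 0.05816116 -0.01147367]
[0.54039329 0.13791976 0.15712744] [ 0.31009095  0.98360956 -1.79770446] [ 0.02719577  0.00023274 -0.00114173] 10.1167
```

View pics/w4c.png

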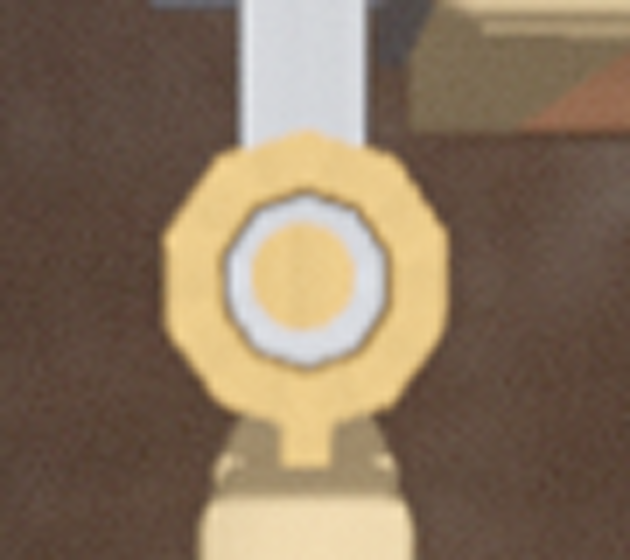

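The pin tip shows through the bore almost concentric: bore at crop (305,278), pin at (302,275). Next comes a light, stepped descent that monitors force.

Run:
```python
from h import *
c,=np.load("c4.npy",allow_pickle=True)
e=np.array(arm.current_ee_pos()); zs=e[2]+.012
s=ray(c,(275+305/7-.4,100+278/7-.4),zs); p=ray(c,(275+302/7-.4,100+275/7-.4),.134)
d=(p-s)[:2]; print("s",s,"p",p,"corr mm",d*1e3)
xy=e[:2]+d
arm.move_l([*xy,e[2]],feed=.02); arm.sleep(.3); f0=np.array(arm.current_force()); m0=np.array(arm.current_torque()); print(f0,m0)
z=e[2]
while z>.1265:
    z-=.001; arm.move_l([*xy,z],feed=.02)
    f=np.array(arm.current_force())-f0
    if int(z*1e3)%4==0 or abs(f[2])>2: print(round(z,4),f.round(2),(np.array(arm.current_torque())-m0).round(3))
    if f[2]>3 or np.hypot(*f[:2])>4: break
print(arm.current_ee_pos(),arm.current_t())
im,c=snap("wrist","w5.png"); np.save("c5.npy",[c],allow_pickle=True)
cv2.imwrite("pics/w5c.png",cv2.resize(im[100:180,275:365,::-1],None,fx=7,fy=7,interpolation=2))
```

```text
s [0.62031791 0.12174573 0.16912744] p [0.6204916  0.12193547 0.134     ] corr mm [0.1736896  0.18973839]
[-0.04118871 -0.14435496 -2.03153714] [0.03029935 0.01730897 0.01508497]
0.1561 [ 0.23 -0.09 -0.19] [0.03  0.029 0.056]
0.1521 [0.31 0.2  0.76] [ 0.003 -0.009 -0.031]
0.1481 [-0.23 -0.94 -0.56] [-0.012  0.024 -0.005]
0.1441 [0.29 0.34 0.79] [-0.055  0.016 -0.011]
0.1401 [-0.28 -0.54  0.08] [-0.018 -0.011 -0.003]
0.1361 [-0.36  0.51  0.15] [-0.008 -0.014  0.024]
0.1321 [-0.17 -0.3   0.6 ] [0.029 0.009 0.022]
0.1281 [-0.23  0.8  -0.35] [0.004 0.008 0.039]
[0.5405301  0.13809101 0.1260635 ] 18.4167
```

Run:
```python
from h import *
def F():
    a=[]
    for _ in range(6): a.append(arm.current_force()); arm.sleep(.02)
    return np.mean(a,0)
e=np.array(arm.current_ee_pos()); z=e[2]; print(F())
for i in range(14):
    z-=.0005; arm.move_l([e[0],e[1],z],feed=.02); f=F(); print(round(z,4),f.round(2))
    if f[2]>2.5: break
print(arm.current_ee_pos(),arm.current_t())
im,c=snap("wrist","w6.png")
im2=arm.snapshot("scene")
a=cv2.resize(im[100:180,275:365],(540,480),interpolation=2)
b=cv2.resize(im2[170:300,210:280],(258,480),interpolation=2)
cv2.imwrite("pics/w6c.png",np.hstack([a,b])[:,:,::-1])
```

```text
[-0.24400813 -0.24334479 -1.96502245]
0.1256 [-1.6   0.31  3.2 ]
[0.54063579 0.13813891 0.12578016] 18.9167
```

View pics/w6c.png

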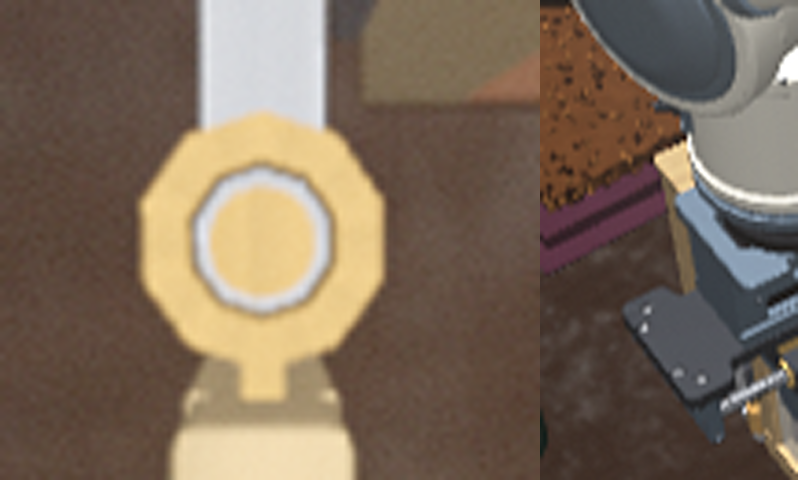

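The sleeve is round the pin and contact came at exactly the expected seated height (TCP 0.126). Now I'll release, retreat, and swing the door shut from its outer face.

```bash
cat > sw.py <<'E'
from h import *
pin=np.array([.6205,.1219])
def P(psi,off,z=.140,r=.12):
    a=np.radians(psi);u=np.array([np.cos(a),np.sin(a)]);n=np.array([-u[1],u[0]])
    return [*(pin-r*u+off*n),z],down(psi),n
def F(k=5):
    a=[]
    for _ in range(k): a.append(arm.current_force()); arm.sleep(.02)
    return np.mean(a,0)
E
python3 - <<'E'
from sw import *
arm.grip(.06); e=arm.current_ee_pos(); arm.sleep(.1); print("rel",F(),arm.current_width())
arm.move_l([e[0],e[1],.215],feed=.12)
im,c=snap("wrist","w7.png")
arm.grip(0.0); print("w",arm.current_width())
p,R,n=P(-11,.05,.215); arm.move_l(p,R,feed=.15); p[2]=.14; arm.move_l(p,feed=.12)
arm.sleep(.2); f0=F(); print(f0)
for off in np.arange(.042,.006,-.002):
    p,R,n=P(-11,off); arm.move_l(p,R,feed=.03)
    f=(F(2)-f0)[:2]@n
    if f>.8: break
print("contact",off,f,arm.current_t())
im2=arm.snapshot("scene")
cv2.imwrite("pics/s7.png",np.hstack([cv2.resize(im[60:420,140:500],(400,400)),cv2.resize(im2[130:330,170:370],(400,400),interpolation=2)])[:,:,::-1])
E
```

```text
rel [-0.40704605  0.18391347  0.23477476] 0.06015544414235821
w 0.00020698701477982426
[-0.15065554 -0.59983102 -0.13925869]
contact 0.042 0.9608421921436329 24.05
```

View pics/s7.png

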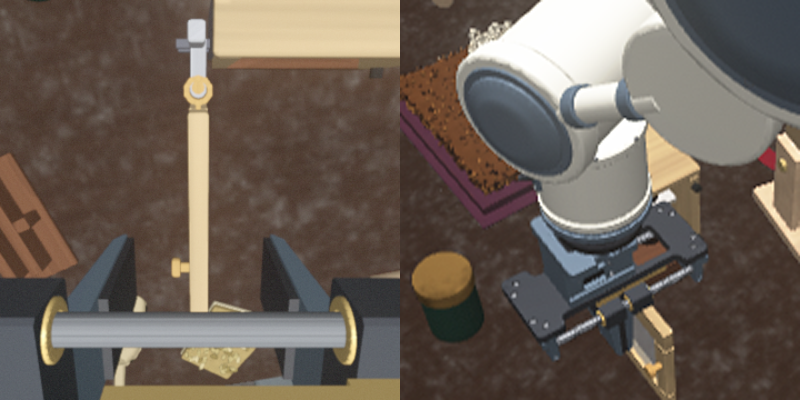

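The door hangs upright and free, and the reported "contact" was sensor noise. Now the swing.

Run:
```python
from sw import *
f0=F(8)
p,R,n=P(-11,.022); arm.move_l(p,R,feed=.05); print("near",(F()-f0)[:2]@n)
psi=-11; hist=[]
while psi<72:
    psi+=4; p,R,n=P(psi,.0205); arm.move_l(p,R,feed=.06)
    f=(F(2)-f0)[:2]@n; hist.append(round(float(f),1))
    if f>6: break
print(hist,psi,arm.current_t())
while psi<84 and f<=6:
    psi+=.5; p,R,n=P(psi,.0205); arm.move_l(p,R,feed=.02); f=(F(5)-f0)[:2]@n; print(psi,round(float(f),2),end="; ")
    if f>3: break
print(arm.current_t())
im,c=snap("wrist","w8.png"); im2=arm.snapshot("scene")
cv2.imwrite("pics/s8.png",np.hstack([cv2.resize(im[0:400,120:520],(400,400)),cv2.resize(im2[130:330,170:370],(400,400),interpolation=2)])[:,:,::-1])
```

```text
near 0.4557422037124562
[0.1, -0.0, 0.9, 0.1, -0.3, 0.5, -1.0, 0.1, 0.5, 0.6, 0.5, 0.1, -0.4, 0.2, 0.4, -0.3, 0.1, -0.1, -0.3, 0.4, -0.4] 73 31.7167
73.5 -0.14; 74.0 0.25; 74.5 0.2; 75.0 -0.02; 75.5 -0.25; 76.0 -0.09; 76.5 -0.48; 77.0 -0.09; 77.5 0.08; 78.0 0.29; 78.5 -0.06; 79.0 0.02; 79.5 -0.09; 80.0 0.06; 80.5 0.4; 81.0 0.09; 81.5 -0.17; 82.0 1.74; 82.5 8.08; 38.05
```

View pics/s8.png

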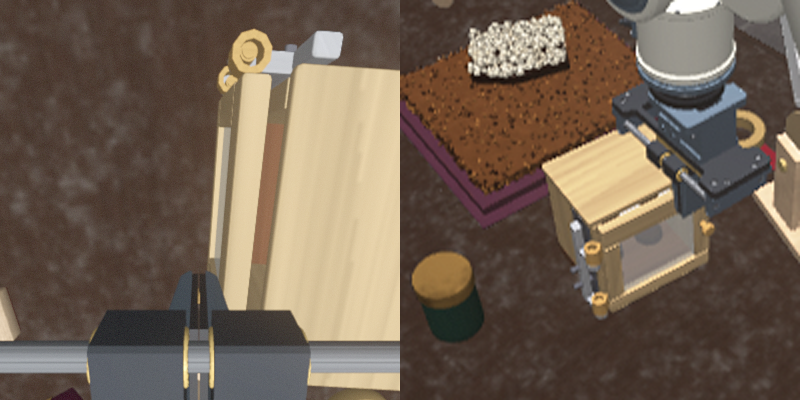

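The door is shut against the stops, panel parallel to the front, with 8 N of contact. I'll back off gently and check numerically, from wrist images before and after, that it stays.

Run:
```python
from sw import *
def rail(im,c,lab):
    m=cv2.inRange(cv2.cvtColor(im,cv2.COLOR_RGB2HSV),(10,30,140),(30,170,255))
    pts=[]
    for r in np.arange(.03,.085,.004):   # sample across the rail, perpendicular, at top height .160
        u=np.array([np.cos(np.radians(80.5)),np.sin(np.radians(80.5))]);n=np.array([-u[1],u[0]])
        offs=np.arange(-.011,.012,.0005); v=[]
        for o in offs:
            q=proj(c,[*(pin-r*u+o*n),.160]).round().astype(int); v.append(0<=q[1]<480 and 0<=q[0]<640 and m[q[1],q[0]]>0)
        v=np.array(v)
        if v.sum()>8: pts.append(pin-r*u+offs[v].mean()*n)
    pts=np.array(pts); vx,vy,x,y=cv2.fitLine(pts.astype(np.float32),cv2.DIST_HUBER,0,.01,.01).ravel()
    print(lab,len(pts),"door yaw",np.degrees(np.arctan2(vy,vx))%180)
c=arm.get_calibration("wrist"); im=arm.snapshot("wrist"); rail(im,c,"pressed")
for off in (.0215,.0235,.04,.06):
    p,R,n=P(82.5,off); arm.move_l(p,R,feed=.02 if off<.03 else .06)
print("free",F(),arm.current_t())
c=arm.get_calibration("wrist"); im=arm.snapshot("wrist"); rail(im,c,"free")
p[2]=.24; arm.move_l(p,feed=.12)
a=arm.snapshot("top"); cv2.imwrite("pics/t9.png",a[:,:,::-1])
b=cv2.imread("pics/top.png")[:,:,::-1]
d=(cv2.absdiff(np.ascontiguousarray(b),a).max(2)>40).astype(np.uint8)
d=cv2.morphologyEx(d,cv2.MORPH_OPEN,np.ones((3,3)))
for s in cv2.connectedComponentsWithStats(d)[2][1:]: print(s.tolist())
print(arm.current_t())
```

```text
pressed 14 door yaw 80.71748
free [-0.0444236   0.22665847 -0.07812199] 39.6917
free 14 door yaw 76.47493
[193, 171, 200, 309, 25234]
[319, 178, 3, 3, 9]
[347, 181, 4, 3, 12]
[181, 212, 33, 68, 1315]
[226, 294, 6, 8, 35]
[225, 304, 3, 3, 9]
[225, 310, 4, 3, 12]
[227, 314, 3, 6, 18]
[362, 399, 30, 18, 349]
[637, 401, 3, 11, 33]
[392, 407, 149, 73, 7225]
[546, 413, 94, 67, 3059]
[362, 419, 3, 4, 12]
[362, 425, 15, 19, 182]
[294, 440, 91, 40, 1408]
[370, 463, 11, 8, 71]
[270, 465, 3, 4, 12]
[278, 465, 4, 10, 31]
[270, 472, 4, 5, 18]
40.775
```

```bash
cat > prof.py <<'E'
from sw import *
def prof(im,c):
    m=cv2.inRange(cv2.cvtColor(im,cv2.COLOR_RGB2HSV),(10,30,140),(30,170,255))
    u=np.array([np.cos(np.radians(80)),np.sin(np.radians(80))]);n=np.array([-u[1],u[0]])
    for r in (.02,.05,.08,.11,.14):
        o=np.arange(-.03,.031,.001); s=""
        for k in o:
            q=proj(c,[*(pin-r*u+k*n),.160]).round().astype(int)
            s+="?" if not(0<=q[1]<480 and 0<=q[0]<640) else ".#"[int(m[q[1],q[0]]>0)]
        print(r,s)
E
python3 - <<'E'
from prof import *
p,R,n=P(82.5,.02,.24); e=arm.current_ee_pos()
q=np.array(p)-np.array([*(np.array([np.cos(np.radians(80)),np.sin(np.radians(80))])*.03),0])
arm.move_l(q,R,feed=.1); c=arm.get_calibration("wrist"); im=arm.snapshot("wrist"); prof(im,c); cv2.imwrite("pics/w10.png",im[:,:,::-1])
w8=cv2.imread("pics/w8.png")
for f in("top","t9"):
    h=cv2.cvtColor(cv2.imread(f"pics/{f}.png"),cv2.COLOR_BGR2HSV)
    M=cv2.inRange(h,(12,50,110),(32,200,255)); o=M*0;o[285:345,215:250]=M[285:345,215:250]; mm=cv2.moments(o,True);print(f,mm["m00"],mm["m10"]/mm["m00"],mm["m01"]/mm["m00"])
print(arm.current_t())
E
```

```text
0.02 #################.......############.##.###..................
0.05 #####################################.####...................
0.08 ######################...##################..................
0.11 ########################.#############..####.................
0.14 ###################........############......................
top 795.0 232.98993710691823 308.79119496855344
t9 696.0 233.57614942528735 308.4568965517241
41.4667
```

The gap at the free edge measures about 8 mm, which is the stop height. I'll do one gentle re-press with fine steps, then compare from the same viewpoint.

Run:
```python
from prof import *
e=np.array(arm.current_ee_pos());R0=down(82.5)
p,R,n=P(81,.045,.24); arm.move_l(p,R,feed=.15); p[2]=.14; arm.move_l(p,feed=.12); arm.sleep(.2); f0=F(10)
p,R,n=P(81,.024); arm.move_l(p,R,feed=.08)
off=.024
while off>.014:
    off-=.0004; p,R,n=P(81,off); arm.move_l(p,R,feed=.02); f=(F(4)-f0)[:2]@n
    if f>1.2:
        f=(F(8)-f0)[:2]@n
        if f>1.2: break
print("contact",off,f,arm.current_t())
for k in range(6):
    off+=.0004; p,R,n=P(81,off); arm.move_l(p,R,feed=.005)
p,R,n=P(81,.045); arm.move_l(p,R,feed=.06); p[2]=.24; arm.move_l(p,feed=.12)
arm.move_l(e,R0,feed=.15); arm.sleep(.2)
c=arm.get_calibration("wrist"); im=arm.snapshot("wrist"); prof(im,c); cv2.imwrite("pics/w11.png",im[:,:,::-1])
d=cv2.absdiff(np.ascontiguousarray(im[:,:,::-1]),cv2.imread("pics/w10.png")).max(2); print((d[:330]>30).sum(),arm.current_t(),F())
```

```text
contact 0.017999999999999985 3.3570977101961983 48.5417
0.02 #################.......############.##..##..................
0.05 #####################################.#####..................
0.08 ######################...#############.####..................
0.11 ########################.#############..####.................
0.14 ####################.......############......................
4166 52.2583 [-0.12710399  0.0080924   0.19059102]
```

Run:
```python
from rig import arm
print(arm.sign_off())
```

```text
the job is handed in; nothing more can be done
None
```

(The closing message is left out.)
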